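# Release and return a push-latched filter cassette

### The job

Take the spent filter cassette out of the bench filter unit: press its front face gently inward until the latch lets go and it springs out, then pull it free and set it down flat on the bench. Then take it again round its narrow middle and lay it fully down in the shaped nest of the return tray, wide head in the wide end. Never drop it, and leave the brass weight, the tin and the black tape ring where they stand.

Things in the scene. Friction and masses are not known exactly. Their poses are not given: they have to be found in the camera images.
- unit: fixed grey bench filter unit with a white cover, 146 long (x, from -66 to +80) x 110 wide (y) x 58 high mm, a 13 mm knob on the cover, a brass hose fitting on its +y side. Origin: on the bench, 66 mm behind its front face, in the middle of its width; its -x points out of the front face
- mouth (a point): middle of the pocket's mouth in the unit's front face, 25 mm above the bench; axes of the unit, -x points out. The pocket is 51 mm wide, floor 8 mm and roof 44 mm above the bench, and narrows to 39 mm from 22 mm depth on
- cassette: grey cassette 100 long (x), 34 high mm, 0.15 kg; origin mid-length on its underside, front face at x = -50 mm, z up. Head 48 mm wide (y) from x -50 to -24; narrow body 36 mm wide from -24 to +30; neck 24 mm wide to +42; rear plate 36 mm wide to +50. It starts latched, origin 29 mm from the unit's, axes along the unit's, its face 13 mm proud of the mouth, and cannot be pulled
- cassette_face (a point): centre of the cassette's front face, 17 mm above its underside. A spring pushes it outward (5 N), claws hold it. Pressed inward 7 mm from its start (5 rising to 10 N) the claws open and stay open; 2 mm further is a hard stop that must not be rammed: over 45 N between cassette and unit fails. Not pressed far enough, it comes back and can be pressed again
- cassette_head (a point): middle of the wide head, 37 mm from the cassette's origin towards its front, 17 mm above its underside. Once released and let go, a damped spring moves the cassette out (0.1 m/s) until its face stands about 31 mm proud of the unit; there it rests loosely and can be gripped by the head's sides and pulled straight out, 70 mm more along the unit's -x
- tray: fixed white return tray, 132 (x) x 124 (y) x 40 high mm, origin centre of its underside on the bench. A channel for the fingers runs right across it in y, between x = -27 and +34 mm, down to the nest's floor. Gripped by its head the cassette cannot go in, as the fingers would hit the tray; gripped by its narrow body it can
- nest (a point): middle of the nest's floor, 6 mm above the bench; axes of the tray. The nest is open at the top, 108 mm long (x from -54 to +54), 34 mm deep; 54 mm wide for the head from -54 to -27 mm, 42 mm wide for the rear plate from +34 to +54. The cassette belongs with its origin here and its axes along these, its top then flush with the tray's
- weight: slotted brass weight standing on the bench, 36 mm across, 40 mm high, origin centre of its underside; to be left alone
- tin: round aluminium tin with a lid, 64 mm across, 34 mm high, origin centre of its underside; to be left alone
- ptfe_tape: small black roll of tape lying flat, 59 mm across, 19 mm high, origin centre of its underside; to be left alone
Things that resemble listed ones, but are neither listed nor needed, are in the scene too. Several things have the shape of the cassette; the one meant has the colours described above.

How it is judged:
By the outcome, as a careful person would: the job done as asked, in the order asked, and still so for the second after the job is handed in, with the robot touching nothing.
It also fails if it takes over 64 s, if anything falls off the work surface, if the arm or the gripper's body presses on something with over 40 N, if the wrist force passes 120 N, or if a joint passes its speed limit or range.

### The arm

A 6-joint arm with a two-finger parallel gripper is mounted at the origin on a cart in front of the work surface, level with it; the furniture and walls round the work are solid. World frame = base frame: x ahead of the robot, y to its left, z up, the work surface at z = 0. Lengths are in mm, angles in rad, forces in N, time in s.
With the tool pointing down it reaches from about 350 to 950 mm from the base axis. Payload 17.4 kg.
Tool frame: the origin (TCP) lies at the very end of the fingers, on their centre line; the grasp point (between the pads) lies 19 mm behind it; y points along the fingers, z is the direction in which the jaws open and shut, and the axes are right-handed (so a half turn about y gives the same grasp; the last joint's range is limited). The gripper opens to 93 mm and grips with 3 to 60 N. Pads are 15 mm wide; open, the fingers measure 128 mm over their backs; the gripper's body (75 mm by 188 mm) begins 65 mm behind the grasp point.
Start: joints at [1.298, 0.116, 1.442, -0, 1.584, -0.038], TCP at [157.045, 656.482, 181.446] pointing down, gripper open.
Joint ranges: [-2.83, 2.83], [-0.83, 2.19], [0.07, 2.5], [-1.14, 4.28], [0.01, 3], [-2.97, 2.97]. Speed limits (rad/s): [1.89, 1.89, 2.22, 3.14, 3.14, 3.14].

### API

Orientations are given as a unit quaternion [w, x, y, z].
In Python, from workcell import * gives the robot as it stands. Calls block until the motion is done:
- move_pose(position, orientation): joint-space move of the TCP to a pose.
- movel(position, v=150, rot=None, until_force=None): straight line of the TCP; rot=None keeps the orientation; v is the mean speed in mm/s. With until_force (N) it stops when the force on the tool has changed by that much, and returns True; else False.
- set_joints(angles): joint-space move.
- open_gripper() and grasp(squeeze=None): open the fingers fully, or close them until they stop; squeeze is the grip in N (None keeps the last).
- hold(seconds).
- inverse_kinematics(position, orientation): joint angles nearest the present ones, or None.
- state(): the state.
- read_camera(name): name is "scene" or "top" or "wrist"; returns the picture (480x640x3 uint8, blue, green, red); there is no depth.
- camera_info(name): a dict with "camera_matrix" (3x3 intrinsics, pixels), "R" (3x3) and "t" (3): a world point X has camera coordinates R X + t. Camera axes: x right, y down, z forward; pixel columns grow to the right and rows downward; lengths in mm; the calibration is good to about 2 mm. The wrist camera is an equidistant fisheye: a pixel r from the principal point sees the ray r / f radians off the axis. A picture is of the moment at which its call begins: read the wrist's pose just before it. camera_info takes no time and is no camera call; for the wrist camera it gives the pose at the moment of the call.
A pose or a line that the arm cannot do raises PlanningError and nothing moves.
- close_job(): hands the job in, once; it reports no verdict.
Trained networks look in the newest picture that a camera, given by its name, has taken for a name from the list of things; names that differ only in an ending like _2 or _b are one class to them, and where a whole thing is asked for, a point or a joint stands for the part that bears it (a point fixed in the world has none). Each returns a list of dicts, best first, with "conf" (0 to 1); they miss things now and then, are a little off and sometimes report something else, mostly with a low value. They report only what shows in the picture. A call takes as long as a camera call. They do not tell look-alikes from the thing itself.
- outline_of(query, camera): "mask" (480x640 bool, what is visible of it) and "at" ([column, row] in pixels, amid what is visible of it).
The state is a dict: "clock": time; "joints": joint angles; "qvel": joint speeds; "joint_torque": joint torques, N m; "position": TCP position; "tool_rot": TCP orientation; "wrist_force": force on the tool from outside, world axes, zero at the start; "wrist_torque": the same for the moment, N m; "gripper_width": finger opening in mm.
Only numpy, scipy, OpenCV 4.12 (cv2) and the standard library are available. Lean on these libraries where they do the work, as an engineer would, in place of code of your own. Each camera call takes 0.05 s, during which the arm holds its last target.

## Working session

There is one attempt and no reset: what is moved stays moved. The work goes in short steps, each a Python script; the robot and the scene stay as the last script left them, time stands still between calls to the robot, and variables do not carry over. Pictures are saved under pics/ and viewed, and the job is handed in when it is done.

```bash
ls; mkdir -p pics
python3 - <<'E'
from workcell import *
import cv2
s=state();print(s)
for c in ("scene","top","wrist"):
    i=camera_info(c);print(c,i)
    cv2.imwrite(f"pics/{c}0.png",read_camera(c))
E
```

```text
pics
{'clock': 0.0, 'joints': array([ 1.29817087e+00,  1.16477329e-01,  1.44227823e+00,  2.25964889e-06,
        1.58400082e+00, -3.77709158e-02]), 'qvel': array([-0.00044899,  0.00037374, -0.00132306,  0.0004138 ,  0.00015504,
        0.00121254]), 'joint_torque': array([-1.76410347e-03, -7.21196437e+01, -6.22656798e+01,  7.79230543e-02,
        2.34348705e-02, -9.51731886e-05]), 'position': array([156.99384244, 656.2275899 , 180.70299674]), 'tool_rot': array([-0.70183069,  0.70264343, -0.08290729,  0.08277851]), 'wrist_force': array([ 0.19521099, -0.3667122 ,  0.55530384]), 'wrist_torque': array([-0.03549009, -0.01880793, -0.01142302]), 'gripper_width': 93.11877415821178}
scene {'camera_matrix': array([[433.55101106,   0.        , 319.21511158],
       [  0.        , 433.55101106, 242.93892271],
       [  0.        ,   0.        ,   1.        ]]), 'R': array([[-7.78080439e-01, -6.28164625e-01,  1.83725325e-04],
       [-4.47705716e-01,  5.54348562e-01, -7.01610478e-01],
       [ 4.40625035e-01, -5.45991644e-01, -7.12560666e-01]]), 't': array([458.10342562, 252.44406146, 652.17740375])}
top {'camera_matrix': array([[466.34180944,   0.        , 317.30627921],
       [  0.        , 466.34180944, 242.98485643],
       [  0.        ,   0.        ,   1.        ]]), 'R': array([[-0.00442057, -0.99976445,  0.02124866],
       [-0.99836208,  0.00320032, -0.05712198],
       [ 0.05704052, -0.02146636, -0.99814106]]), 't': array([ 29.79862329, 586.16948913, 890.83450591])}
wrist {'camera_matrix': array([[371.64829954,   0.        , 319.32993467],
       [  0.        , 371.64829954, 240.4101079 ],
       [  0.        ,   0.        ,   1.        ]]), 'R': array([[ 0.23156836,  0.97281573, -0.00237887],
       [ 0.94530695, -0.22444141,  0.23668718],
       [ 0.22971909, -0.05705802, -0.971583  ]]), 't': array([-674.9322657 ,  -29.31905759,  389.86966895])}
```

View pics/scene0.png

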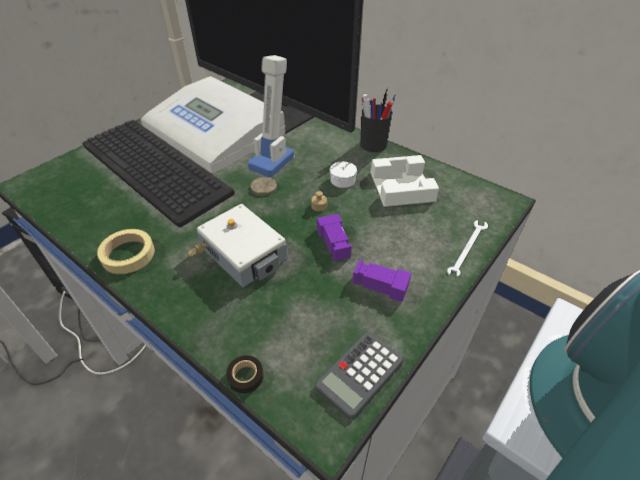

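View pics/top0.png

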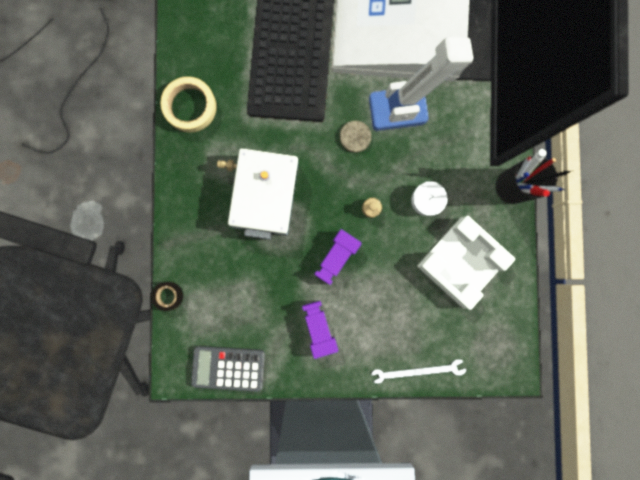

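View pics/wrist0.png

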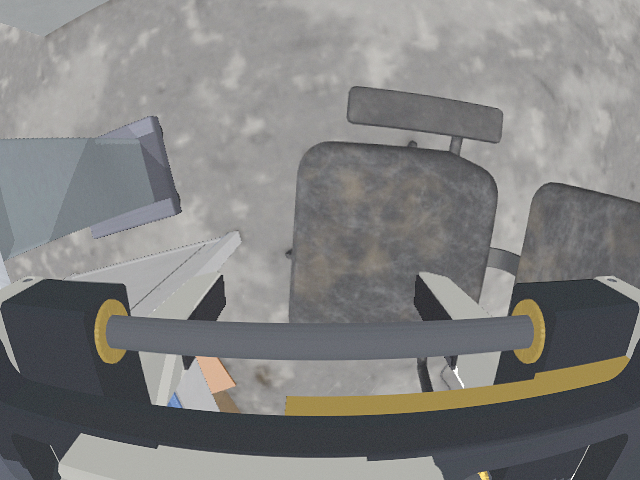

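Unit at top px (263,190) with its front facing the robot. The grey cassette head protrudes at (258,234). The purple cassettes at (338,257) and (320,330) are look-alikes. The tray is at (467,262). Next: outlines and zoomed crops.

```bash
cat > h.py <<'E'
from workcell import *
import numpy as np, cv2
from scipy.optimize import least_squares
def proj(c,X):
    i=camera_info(c) if isinstance(c,str) else c
    Y=np.asarray(X,float)@i['R'].T+i['t']; K=i['camera_matrix']
    return (Y[...,:2]/Y[...,2:])*K[0,0]+K[:2,2]
def ray(c,px,z):
    i=camera_info(c) if isinstance(c,str) else c
    K=i['camera_matrix']; d=np.array([(px[0]-K[0,2])/K[0,0],(px[1]-K[1,2])/K[1,1],1])
    C=-i['R'].T@i['t']; d=i['R'].T@d
    return C+d*(z-C[2])/d[2]
E
python3 - <<'E'
from h import *
for c in("top","scene"):
    im=read_camera(c); ov=im.copy()
    for q in("unit","cassette","tray","weight","tin","ptfe_tape"):
        for k,o in enumerate(outline_of(q,c)):
            m=o['mask']; print(c,q,round(o['conf'],2),np.round(o['at']),m.sum(), np.round(ray(c,o['at'],20))[:2])
            np.save(f"m_{c}_{q}_{k}.npy",m)
            cs,_=cv2.findContours(m.astype(np.uint8),0,1)
            cv2.drawContours(ov,cs,-1,(0,0,255),1)
    cv2.imwrite(f"pics/ov_{c}.png",ov)
    if c=="top":
        a=cv2.resize(im[130:260,200:330],(400,400),interpolation=2); b=cv2.resize(im[200:330,400:530],(400,400),interpolation=2)
        cv2.imwrite("pics/crop_top.png",np.hstack([a,b]))
    else:
        a=cv2.resize(im[190:300,180:290],(400,400),interpolation=2); b=cv2.resize(im[130:230,350:450],(400,400),interpolation=2)
        cv2.imwrite("pics/crop_scene.png",np.hstack([a,b]))
E
```

```text
top unit 0.79 [262. 189.] 4861 [691. 134.]
top cassette 0.66 [320. 332.] 1101 [414.  24.]
top cassette 0.59 [338. 255.] 1098 [563. -12.]
top cassette 0.56 [257. 233.] 155 [605. 145.]
top tray 0.79 [465. 262.] 4562 [ 549. -260.]
top weight 0.69 [372. 210.] 295 [651. -79.]
top tin 0.86 [432. 196.] 877 [ 677. -197.]
top ptfe_tape 0.96 [159. 298.] 565 [482. 331.]
scene unit 0.8 [241. 242.] 4291 [691. 125.]
scene cassette 0.76 [336. 235.] 993 [555. -13.]
scene cassette 0.66 [382. 276.] 1476 [420.  21.]
scene cassette 0.56 [269. 265.] 428 [603. 134.]
scene tray 0.69 [401. 180.] 2576 [ 548. -254.]
scene weight 0.57 [319. 200.] 250 [651. -76.]
scene tin 0.68 [345. 172.] 567 [ 669. -198.]
scene ptfe_tape 0.7 [249. 381.] 936 [464. 326.]
```

View pics/crop_top.png

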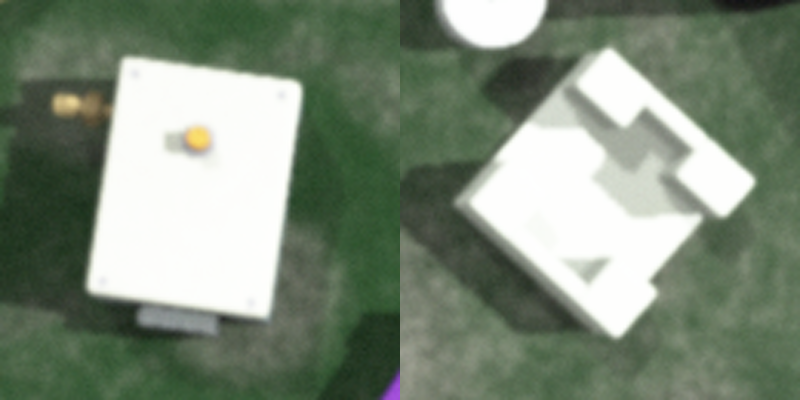

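View pics/crop_scene.png

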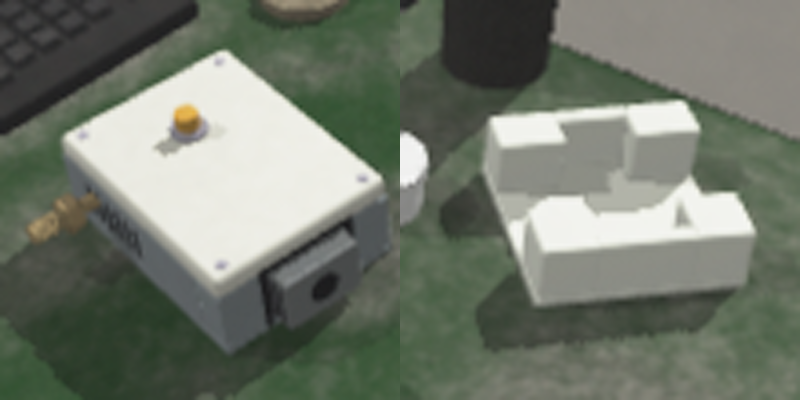

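View pics/ov_top.png

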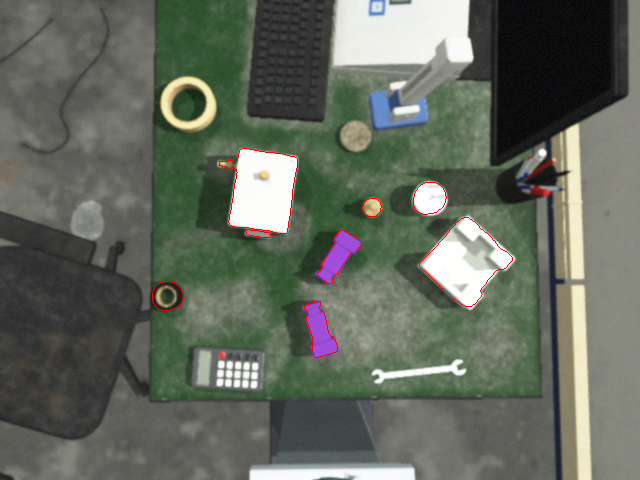

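```bash
cat > fit.py <<'E'
from h import *
from scipy.optimize import minimize
def B(x0,x1,y0,y1,z0,z1): return np.array([[x,y,z] for x in(x0,x1) for y in(y0,y1) for z in(z0,z1)],float)
UNIT=[B(-66,80,-55,55,0,58)]
TRAY=[B(-66,66,-62,62,0,6)]+[B(a,b,c,d,0,40) for a,b,h in((-66,-27,27),(34,66,21)) for c,d in((-62,-h),(h,62))]+[B(-66,-54,-62,62,0,40),B(54,66,-62,62,0,40)]
S=4
def place(b,p): 
    c,s=np.cos(p[2]),np.sin(p[2]); return b@np.array([[c,-s,0],[s,c,0],[0,0,1]]).T+[p[0],p[1],0]
def render(c,boxes,p):
    im=np.zeros((480*S,640*S),np.uint8)
    for b in boxes:
        q=(proj(c,place(b,p))+.5)*S-.5
        cv2.fillConvexPoly(im,cv2.convexHull(np.round(q).astype(np.int32)),255)
    return cv2.resize(im,(640,480),interpolation=cv2.INTER_AREA)/255.
def fit(boxes,ms,p0,sc=None):
    I={c:camera_info(c) for c in ms}
    f=lambda p:sum(np.abs(render(I[c],boxes,p)-m).sum() for c,m in ms.items())
    best=None
    for dth in (0,.03,-.03):
        s=np.array(p0)+[0,0,dth]
        r=minimize(f,s,method='Nelder-Mead',options=dict(initial_simplex=np.array([s,s+[8,0,0],s+[0,8,0],s+[0,0,.06]]),xatol=.02,fatol=.5))
        if best is None or r.fun<best.fun: best=r
    return best.x,best.fun
def L(c,q,k=0,op=0):
    m=np.load(f"m_{c}_{q}_{k}.npy").astype(np.uint8)
    if op: m=cv2.morphologyEx(m,2,cv2.getStructuringElement(0,(op,op)))
    return m.astype(float)
E
python3 - <<'E'
from fit import *
mu={c:L(c,'unit',op=13) for c in('top','scene')}; mt={c:L(c,'tray') for c in('top','scene')}
for cs in(('top',),('scene',),('top','scene')):
    print(cs,'unit',fit(UNIT,{c:mu[c] for c in cs},(685,128,-.13)))
    for y in(-.8,-.8+np.pi): print('tray',y,fit(TRAY,{c:mt[c] for c in cs},(549,-257,y)))
E
```

```text
('top',) unit (array([ 6.77597883e+02,  1.31341923e+02, -1.34448134e-01]), np.float64(175.67450980392158))
tray -0.8 (array([ 548.54056921, -260.28987174,   -0.74068452]), np.float64(241.9686274509804))
tray 2.3415926535897933 (array([ 549.00177107, -260.29186527,    2.40475963]), np.float64(276.16470588235296))
('scene',) unit (array([ 6.79241606e+02,  1.29918941e+02, -1.33347923e-01]), np.float64(683.035294117647))
tray -0.8 (array([ 546.84874317, -260.9728479 ,   -0.73993101]), np.float64(145.3843137254902))
tray 2.3415926535897933 (array([ 547.19355687, -261.82124373,    2.3995768 ]), np.float64(153.94901960784313))
('top', 'scene') unit (array([ 6.77857385e+02,  1.30751581e+02, -1.29033029e-01]), np.float64(870.964705882353))
tray -0.8 (array([ 547.54541671, -260.67321683,   -0.74861686]), np.float64(419.6078431372549))
tray 2.3415926535897933 (array([ 548.00650724, -260.67988914,    2.4139596 ]), np.float64(445.25098039215686))
```

Run:
```python
from fit import *
out=[]
for c,(ux,uy),(tx,ty) in(('top',(200,130),(400,200)),('scene',(180,190),(345,125))):
    im=read_camera(c);i=camera_info(c)
    def crop(x,y,segs):
        a=cv2.resize(im[y:y+120,x:x+120],(400,400),interpolation=2); a=(a*.8).astype(np.uint8)
        for s,col in segs:
            q=(proj(i,s)-[x,y])*400/120
            cv2.polylines(a,[np.round(q).astype(int)],True,col,1,cv2.LINE_AA)
        return a
    u=(678.4,130.7,-.133); t=(547.6,-260.6,-.742)
    R=lambda p,x0,x1,y0,y1,z:place(np.array([[x0,y0,z],[x1,y0,z],[x1,y1,z],[x0,y1,z]],float),p)
    su=[(R(u,-66,80,-55,55,58),(0,0,255)),(R(u,-66,80,-55,55,0),(0,128,255)),(R(u,-79,-66,-24,24,42),(255,0,255))]
    st=[(R(t,-66,66,-62,62,40),(0,0,255)),(R(t,-54,-27,-27,27,40),(255,0,255)),(R(t,34,54,-21,21,40),(255,0,0)),(R(t,-27,34,-62,62,6),(0,128,255))]
    out.append(np.hstack([crop(ux,uy,su),crop(tx,ty,st)]))
    cv2.imwrite(f"pics/wf_{c}.png",out[-1])
```

```text
(no output)
```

View pics/wf_top.png

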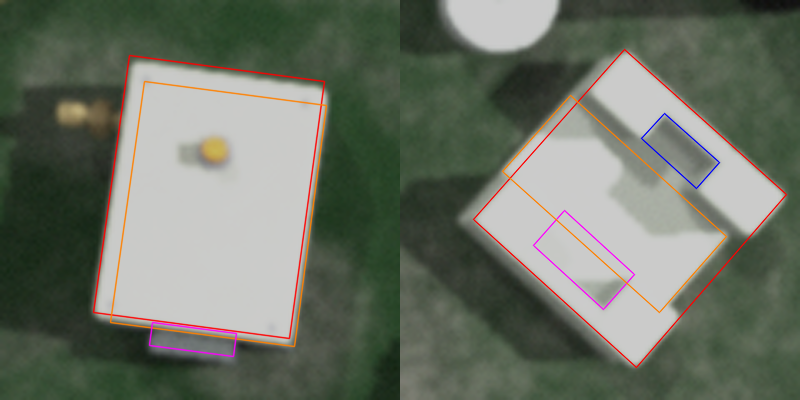

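View pics/wf_scene.png

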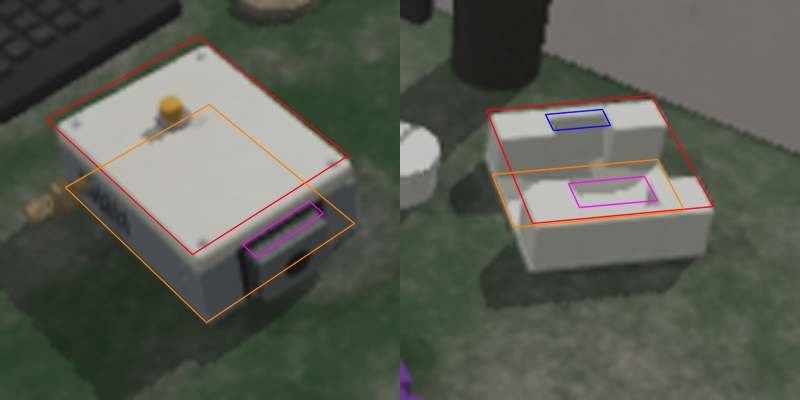

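The wireframes agree in both views. The tray's narrow plate pocket (blue) lies on the visible notch at top px (478,242), so tray yaw ≈ -0.742. The cassette in the unit is grey, the other two are purple. Now I'll go to the front of the unit and check there with the wrist camera.

```bash
cat >> h.py <<'E'
from scipy.spatial.transform import Rotation as Ro
U=np.array([678.4,130.7,-.133]); T=np.array([547.6,-260.6,-.742])
def rotq(th,flip=1):
    z=flip*np.array([-np.sin(th),np.cos(th),0]); y=np.array([0,0,-1.]); x=np.cross(y,z)
    q=Ro.from_matrix(np.array([x,y,z]).T).as_quat(); return np.roll(q,1)
def P(p,lx,ly,z):
    c,s=np.cos(p[2]),np.sin(p[2]); return np.array([p[0]+c*lx-s*ly,p[1]+s*lx+c*ly,z])
def uf(): # wrist force in unit axes
    f=state()['wrist_force']; c,s=np.cos(U[2]),np.sin(U[2]); return np.array([c*f[0]+s*f[1],-s*f[0]+c*f[1],f[2]])
def loc(p=U):
    d=state()['position']-[p[0],p[1],0]; c,s=np.cos(p[2]),np.sin(p[2]); return np.array([c*d[0]+s*d[1],-s*d[0]+c*d[1],d[2]])
E
python3 - <<'E'
from h import *
i=camera_info('wrist');s=state()
R0=Ro.from_quat(np.roll(s['tool_rot'],-1)).as_matrix()
print('cam in tool',R0.T@(-i['R'].T@i['t']-s['position']),'jaw',R0[:,2])
for f in(1,-1):
    for nm,p,pt in(('u',U,P(U,-140,0,150)),('ulow',U,P(U,-90,0,13)),('t',T,P(T,3,0,100)),('tl',T,P(T,3,0,11))):
        print(f,nm,np.round(pt),np.round(inverse_kinematics(pt,rotq(p[2],f)),2))
E
```

```text
cam in tool [ -64.54822677 -203.30189965    0.78427211] jaw [2.32682681e-01 9.72552705e-01 7.50923674e-05]
1 u [540. 149. 150.] [ 0.22 -0.13  1.73 -0.    1.53 -1.21]
1 ulow [589. 143.  13.] [ 0.2   0.06  1.78 -0.    1.3  -1.24]
1 t [ 550. -263.  100.] [-0.49  0.01  1.69 -0.    1.45 -1.32]
1 tl [ 550. -263.   11.] [-0.49  0.07  1.77 -0.    1.3  -1.32]
-1 u [540. 149. 150.] [ 0.22 -0.13  1.73  0.    1.53  1.93]
-1 ulow [589. 143.  13.] [ 0.2   0.06  1.78 -0.    1.3   1.9 ]
-1 t [ 550. -263.  100.] [-0.49  0.01  1.69  0.    1.45  1.83]
-1 tl [ 550. -263.   11.] [-0.49  0.07  1.77  0.    1.3   1.83]
```

Run:
```python
from h import *
move_pose(P(U,-130,0,130),rotq(U[2]))
grasp(10)
i=camera_info('wrist');im=read_camera('wrist')
np.save('wi.npy',i,allow_pickle=True);cv2.imwrite('pics/w1.png',im)
def fish(X):
    Y=np.asarray(X,float)@i['R'].T+i['t'];r=np.hypot(Y[...,0],Y[...,1]);th=np.arctan2(r,Y[...,2]);K=i['camera_matrix']
    return K[:2,2]+K[0,0]*(th/r)[...,None]*Y[...,:2]
ov=im.copy()
def line(pts,col):
    pts=np.array(pts);s=np.concatenate([np.linspace(a,b,20) for a,b in zip(pts,np.roll(pts,-1,0))])
    cv2.polylines(ov,[np.round(fish(s)).astype(int)],True,col,1,cv2.LINE_AA)
line([P(U,-66,-55,58),P(U,-66,55,58),P(U,80,55,58),P(U,80,-55,58)],(0,0,255))
line([P(U,-79,-24,42),P(U,-79,24,42),P(U,-66,24,42),P(U,-66,-24,42)],(255,0,255))
line([P(U,-79,-24,8),P(U,-79,24,8),P(U,-79,24,42),P(U,-79,-24,42)],(255,0,255))
cv2.imwrite('pics/w1o.png',ov)
s=state();print(s['clock'],s['gripper_width'],loc(),s['wrist_force'])
```

```text
4.75 0.1967994652711132 [-1.29984438e+02 -1.86573901e-03  1.30004778e+02] [-0.10066392 -0.76504838 -0.10843653]
```

View pics/w1o.png

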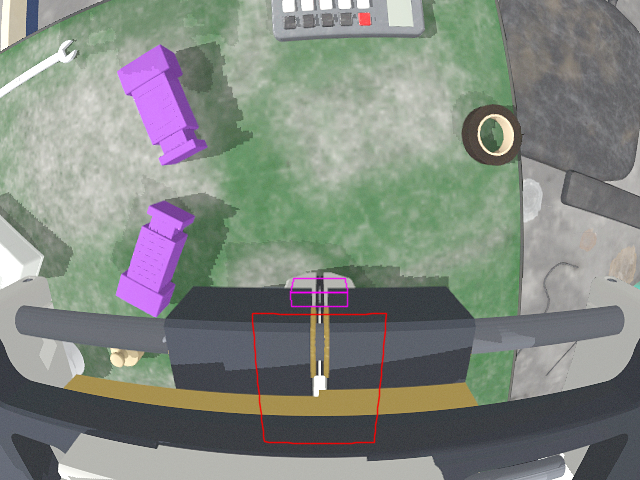

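The wrist camera looks back towards the robot in this orientation, so the gripper hides the unit; the overlay adds nothing. I'll locate the face by touch instead.

Run:
```python
from h import *
movel(P(U,-115,0,100)); movel(P(U,-115,0,14))
hold(.2);f0=uf();print(f0,loc())
r=movel(P(U,-80+8,0,14),v=20,until_force=3)
hold(.1);print(r,uf()-f0,loc(),state()['clock'])
```

```text
[ 0.69265001 -0.5789931   0.30361888] [-114.47995734    0.21976183   15.12686911]
True [ 0.14259282  0.84321373 -0.33456315] [-78.38048034  -0.11076291  13.32013577] 7.7917
```

Run:
```python
from h import *
a=read_camera('scene');hold(.2);print(uf(),loc())
b=read_camera('top')
o=np.hstack([cv2.resize(a[190:320,190:320],(400,400),interpolation=2),cv2.resize(b[180:290,205:315],(400,400),interpolation=2)])
cv2.imwrite('pics/press1.png',o)
```

```text
[ 0.93953761  0.42948732 -0.60441049] [-78.44330928  -0.14270987  13.3500734 ]
```

View pics/press1.png

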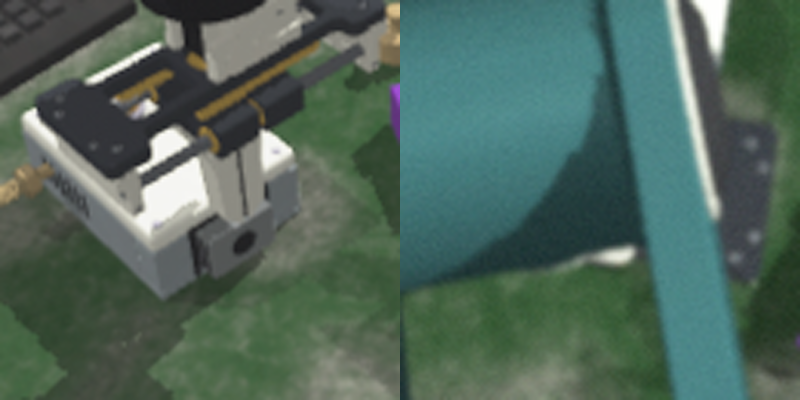

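Run:
```python
from h import *
a=read_camera('scene');s=state();p=s['position'];print(p)
i=camera_info('scene');print(-i['R'].T@i['t'])
b=cv2.resize(a[190:320,190:320],(780,780),interpolation=2)[200:780]
for z,c in((0,(0,0,255)),(20,(0,255,255)),(40,(255,0,0)),(60,(255,0,255))):
    q=(proj(i,p+[0,0,z])-190)*6-[0,200];print(q);cv2.circle(b,tuple(np.round(q).astype(int)),4,c,-1)
cv2.imwrite('pics/press2.png',b)
```

```text
[600.64264211 140.98191812  13.36485204]
[182.09627267 503.90577677 641.74919892]
[468.8927764 281.5091331]
[463.55389989 239.64266422]
[458.025245   196.28798886]
[452.29650969 151.36432038]
```

View pics/press2.png

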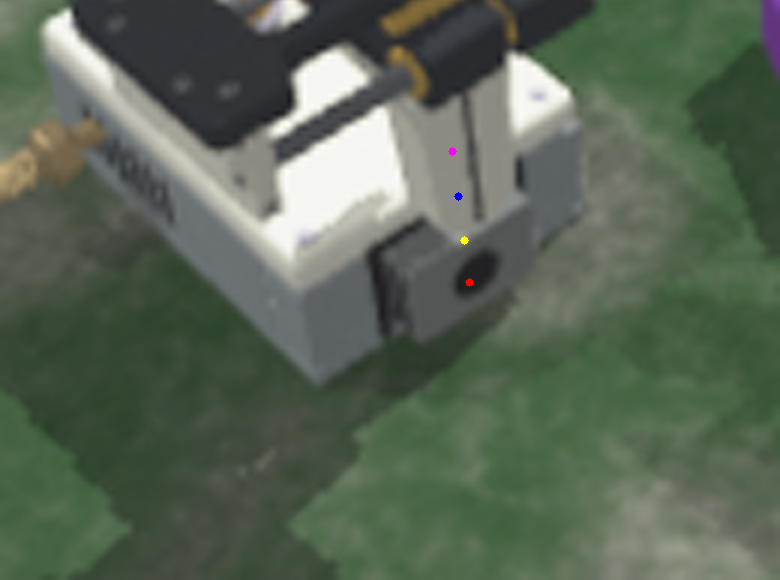

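The picture contradicts the reported TCP: the cassette's hole at scene (269,268) is unobstructed and in its original place. I'll back off and look at the fingertips against free bench.

Run:
```python
from h import *
movel(P(U,-125,0,14),v=80);hold(.6)
a=read_camera('scene');s=state();p=s['position'];print(p,s['clock'],loc(),uf())
i=camera_info('scene')
b=cv2.resize(a[190:320,190:320],(780,780),interpolation=2)[200:780]
for z,c in((0,(0,0,255)),(20,(0,255,255)),(40,(255,0,0)),(60,(255,0,255))):
    q=(proj(i,p+[0,0,z])-190)*6-[0,200];cv2.circle(b,tuple(np.round(q).astype(int)),4,c,-1)
cv2.imwrite('pics/press3.png',b)
```

```text
[554.51145354 147.26509699  13.96728511] 9.525 [-1.24991097e+02 -9.83933304e-03  1.39672851e+01] [ 0.00480291 -0.22461031  0.13850314]
```

View pics/press3.png

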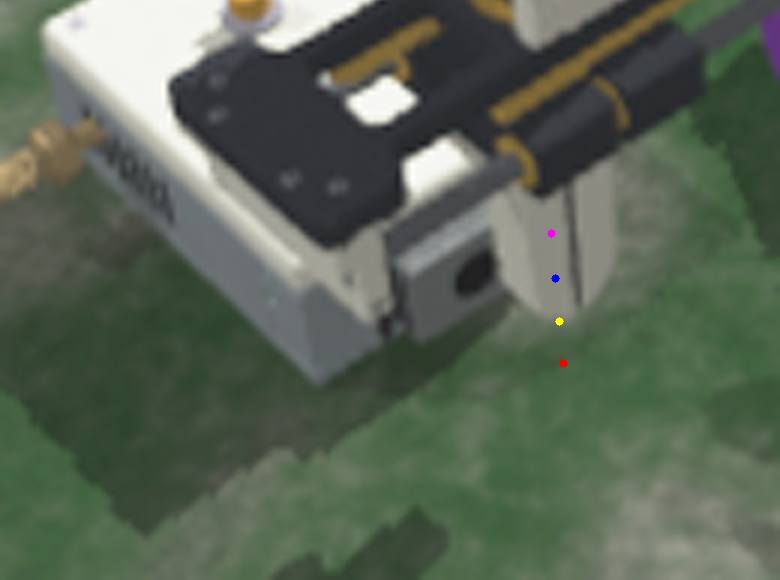

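The visible tips of the closed fingers end about 20–25 mm above the reported TCP. I'll check whether opening changes that.

Run:
```python
from h import *
movel(P(U,-125,0,30));open_gripper()
a=read_camera('scene');s=state();p=s['position'];print(p,s['clock'],s['gripper_width'])
i=camera_info('scene')
b=cv2.resize(a[200:330,190:350],(800,650),interpolation=2)[:600]
zt=np.array([-np.sin(U[2]),np.cos(U[2]),0])
for z,c in((0,(0,0,255)),(20,(0,255,255)),(40,(255,0,0)),(60,(255,0,255))):
  for y in(-55,-46.5,0,46.5,55):
    q=(proj(i,p+[0,0,z]+zt*y)-[190,200])*5;cv2.circle(b,tuple(np.round(q).astype(int)),3,c,-1)
cv2.imwrite('pics/open1.png',b)
```

```text
[554.47755661 147.24972319  29.96767241] 11.3083 92.65269842032059
```

View pics/open1.png

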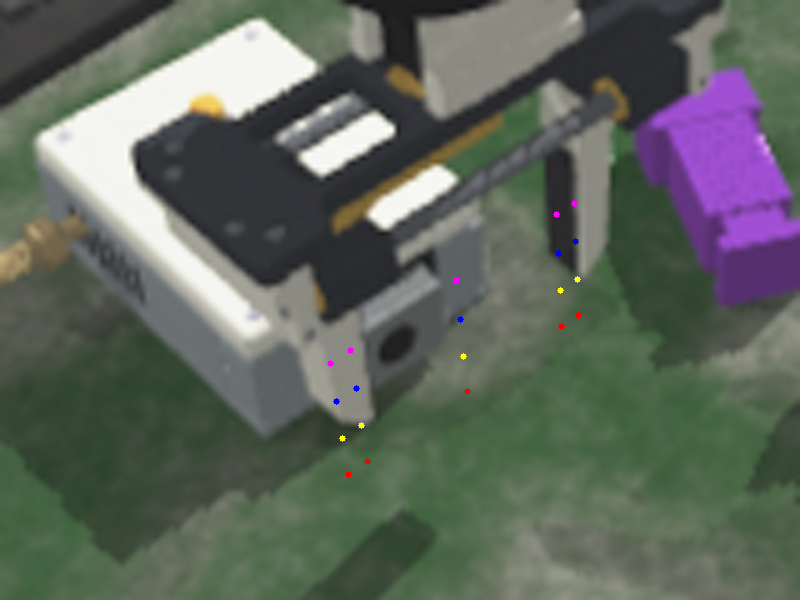

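The fingertips really sit about 28 mm higher than the reported TCP. That also explains why my "press" only skimmed the cassette's top at 42 mm. I'll measure the offset by touching the bench with light force.

Run:
```python
from h import *
hold(.2);f0=uf();z=lambda:round(float(state()['position'][2]),2)
r=movel(P(U,-135,0,5),v=60,until_force=5);print(r,z())
if not r:
    for zz in (-10,-22,-34):
        try: r=movel(P(U,-135,0,zz),v=15,until_force=4)
        except Exception as e: print(e);break
        print(zz,r,z(),uf()-f0)
        if r:break
hold(.2);print(z(),uf()-f0,loc(),state()['clock'])
```

```text
False 4.98
-10 False -9.93 [ 0.7687914  -0.37611244 -0.43762681]
-22 False -21.92 [-0.52448686 -0.3677635  -0.32520492]
-34 False -33.89 [-0.54284534 -0.33681905  0.29643968]
-33.89 [-0.5939345   0.01887519  0.11837048] [-1.34944753e+02  3.46488281e-02 -3.38910397e+01] 15.3583
```

Run:
```python
from h import *
a=read_camera('scene');s=state();p=s['position']
b=cv2.resize(a[200:330,190:350],(800,650),interpolation=2)[:600]
i=camera_info('scene')
zt=np.array([-np.sin(U[2]),np.cos(U[2]),0])
for z,c in((0,(0,0,255)),(20,(0,255,255)),(40,(255,0,0)),(60,(255,0,255))):
  for y in(-55,-46.5,0,46.5,55):
    q=(proj(i,p+[0,0,z]+zt*y)-[190,200])*5;cv2.circle(b,tuple(np.round(q).astype(int)),3,c,-1)
cv2.imwrite('pics/open2.png',b)
cv2.imwrite('pics/open2t.png',read_camera('top'))
print(s['joints'],p)
```

```text
[ 2.21085383e-01  2.37062954e-02  1.90137252e+00  1.65046711e-04
  1.21790224e+00 -1.21670209e+00] [544.63266402 148.60134191 -33.92346831]
```

View pics/open2.png

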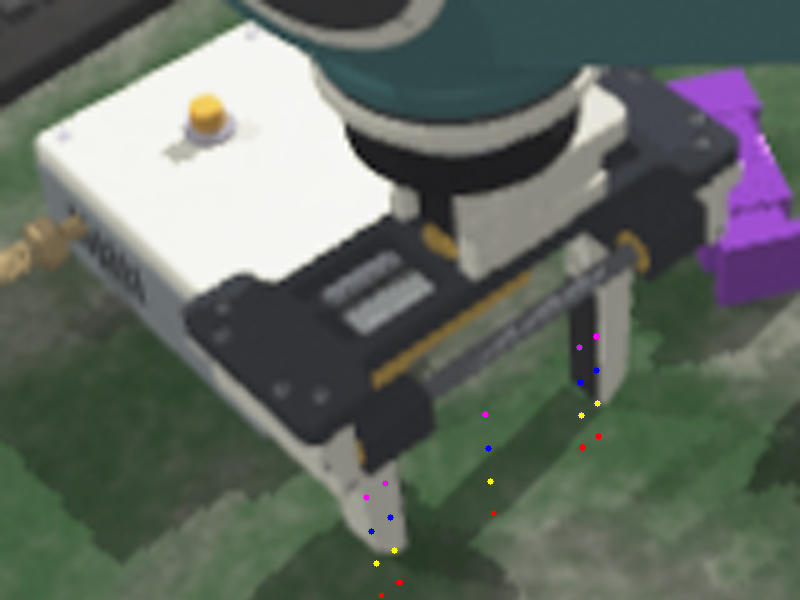

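View pics/open2t.png

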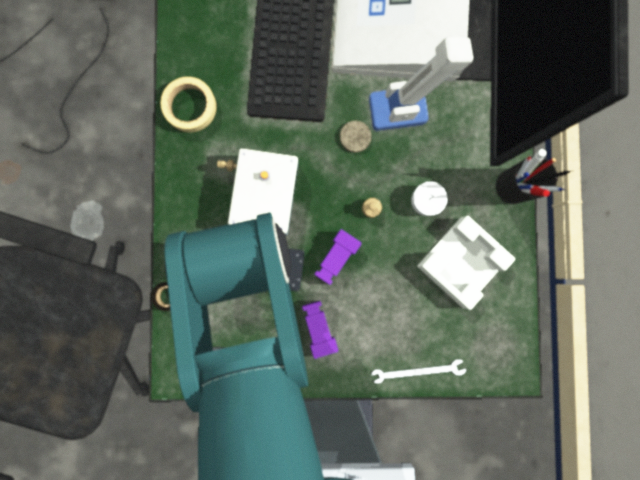

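Run:
```python
from h import *
hold(.1);f0=uf();z=lambda:round(float(state()['position'][2]),2)
r=movel(P(U,-135,0,-60),v=18,until_force=4);s=state();print(r,z(),uf()-f0)
hold(.1);print(z(),uf()-f0,loc(),state()['clock'],state()['joints'])
```

```text
True -36.95 [-1.77027572 -2.52020103  6.78008598]
-36.96 [-1.55245109 -1.59530891  6.31289965] [-1.34923593e+02  2.77634121e-02 -3.69560979e+01] 16.1417 [ 2.21082399e-01  2.72866900e-02  1.90320274e+00  1.99480899e-04
  1.21254442e+00 -1.21672933e+00]
```

Run:
```python
from h import *
a=read_camera('scene');s=state();p=s['position'];i=camera_info('scene')
zt=np.array([-np.sin(U[2]),np.cos(U[2]),0]);xt=np.array([np.cos(U[2]),np.sin(U[2]),0])
x0,y0=240,235
b=cv2.resize(a[y0:y0+90,x0:x0+110],(770,630),interpolation=2)[:600]
base=p+[0,0,36.5]
for z,c in((0,(0,0,255)),(20,(0,255,255))):
  for y in(-64,-46.5,46.5,64):
   for x in(-7.5,7.5):
    q=(proj(i,base+[0,0,z]+zt*y+xt*x)-[x0,y0])*7+3;cv2.circle(b,tuple(np.round(q).astype(int)),3,c,-1)
cv2.imwrite('pics/touch.png',b)
```

```text
(no output)
```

View pics/touch.png

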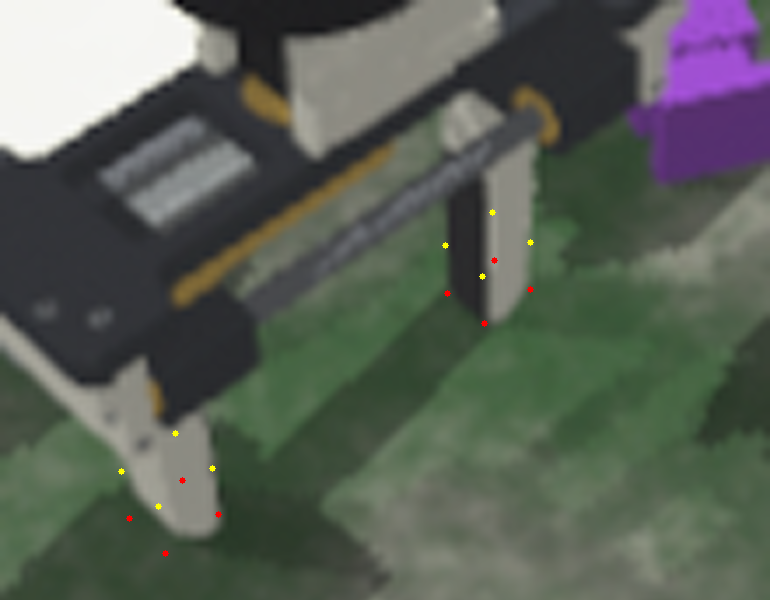

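Adding 36.5 mm to z lands the projected tips on both visible fingertips at (484,323) and (218,515) in the crop, and x/y fits to about 1 mm. Next question: is the tool itself short, or is the arm's height off? That decides the body clearance.

Run:
```python
from h import *
i=camera_info('wrist');s=state();im=read_camera('wrist')
def fish(X,dz=0):
    Y=(np.asarray(X,float)-[0,0,dz])@i['R'].T+i['t'];r=np.hypot(Y[...,0],Y[...,1]);th=np.arctan2(r,Y[...,2]);K=i['camera_matrix']
    return K[:2,2]+K[0,0]*(th/r)[...,None]*Y[...,:2]
p=s['position'];c=Ro.from_quat(np.roll(s['tool_rot'],-1)).as_matrix()
for y,col in((0,(0,0,255)),(-36.5,(0,255,255))):
  for x in(-7.5,7.5):
    for z in(-46.5,46.5):
      cv2.circle(im,tuple(np.round(fish(p+c@[x,y,z])).astype(int)),4,col,-1)
# tape ring centre & purple cassettes world (z 19 / 34) with/without camera raised
for w in([473,328,19],[414,24,30],[563,-12,30]):
  for dz,col in((0,(255,0,0)),(36.5,(255,0,255))):
    cv2.circle(im,tuple(np.round(fish(w,dz)).astype(int)),4,col,-1)
cv2.imwrite('pics/w2.png',im)
for cc in('top','scene'):
  for q,k in(('ptfe_tape',0),):
    m=np.load(f'm_{cc}_{q}_{k}.npy');ys,xs=np.nonzero(m);print(cc,ray(cc,((xs.min()+xs.max())/2,(ys.min()+ys.max())/2),10))
```

```text
top [485.86382641 317.61334392  10.        ]
scene [481.66500492 318.83629666  10.        ]
```

View pics/w2.png

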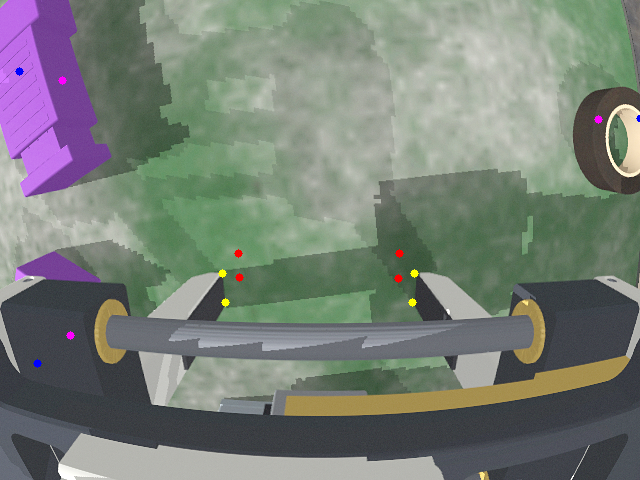

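The yellow dots (TCP minus 36.5 mm) sit on the real fingertips at (222,273) and (414,273). So the fingers really end 36.5 mm short of the reported TCP, and I'll correct all heights for that. Now the press.

```bash
echo "OZ=36.5" >> h.py
python3 - <<'E'
from h import *
z=24-OZ
movel(P(U,-110,0,z));grasp(10);hold(.15);f0=uf();print(f0,loc(),state()['clock'])
r=movel(P(U,-80,0,z),v=20,until_force=3)
print(r,loc());hold(.15);l=loc();print(uf()-f0,l,state()['clock'])
a=read_camera('scene')
cv2.imwrite('pics/p4.png',cv2.resize(a[190:320,190:320],(600,600),interpolation=2))
E
```

```text
[-0.31389925  0.33685704  0.0765161 ] [-1.10007363e+02 -2.06176134e-02 -1.25043055e+01] 18.225
True [-91.45391922  -0.16545326 -12.97000959]
[-0.83114459 -0.25747267  0.82453816] [-91.76602719  -0.17246378 -13.28061566] 19.325
```

View pics/p4.png

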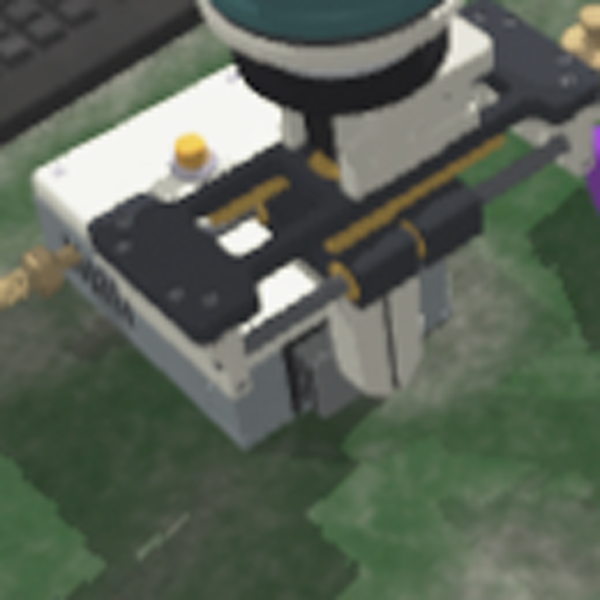

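The closed fingers now stand right in front of the face, at crop (385,380). I'll press in small steps and read the force each time.

Run:
```python
from h import *
z=24-OZ
x=-91
for k in range(14):
    r=movel(P(U,x,0,z),v=20,until_force=14)
    F=[];
    for _ in range(2): F.append(uf()); hold(.03)
    f=np.mean(F,0);print(x,r,np.round(loc(),2),np.round(f,1),round(state()['clock'],2))
    if f[0]<-4: break
    x+=1
```

```text
-91 False [-9.142e+01 -7.000e-02 -1.279e+01] [-4.9 -0.9 -0.3] 19.69
```

Run:
```python
from h import *
z=24-OZ
for x in(-87,-85,-84,-83.4,-82.9,-82.5):
    r=movel(P(U,x,0,z),v=15,until_force=12)
    F=[uf()];hold(.05);F.append(uf());f=np.mean(F,0);l=loc()
    print(x,r,np.round(l,2),np.round(f,1),round(state()['clock'],2))
    if r or f[0]<-16 or l[0]>-83.6: break
```

```text
-87 False [-8.739e+01 -8.000e-02 -1.277e+01] [-5.6 -1.1  0.1] 20.16
-85 False [-8.543e+01 -8.000e-02 -1.278e+01] [-6.4  0.3 -0.6] 20.49
-84 False [-8.449e+01 -8.000e-02 -1.280e+01] [-5.9 -1.1  0.2] 20.79
-83.4 False [-83.88  -0.11 -12.79] [-6.2 -0.8 -0.1] 21.09
-82.9 False [-83.39  -0.1  -12.81] [-6.3 -0.  -0.4] 21.39
```

Run:
```python
from h import *
z=24-OZ
movel(P(U,-150,0,z),v=150);hold(.3);open_gripper()
a=read_camera('scene');b=read_camera('top');print(loc(),uf(),state()['clock'])
o=np.hstack([cv2.resize(a[190:320,190:320],(400,400),interpolation=2),cv2.resize(b[180:290,205:315],(400,400),interpolation=2)])
cv2.imwrite('pics/pop.png',o);cv2.imwrite('pics/pops.png',a)
```

```text
[-1.50002114e+02  1.56190203e-02 -1.24917925e+01] [-0.05138532 -0.8253763  -0.09718122] 23.8667
```

View pics/pop.png

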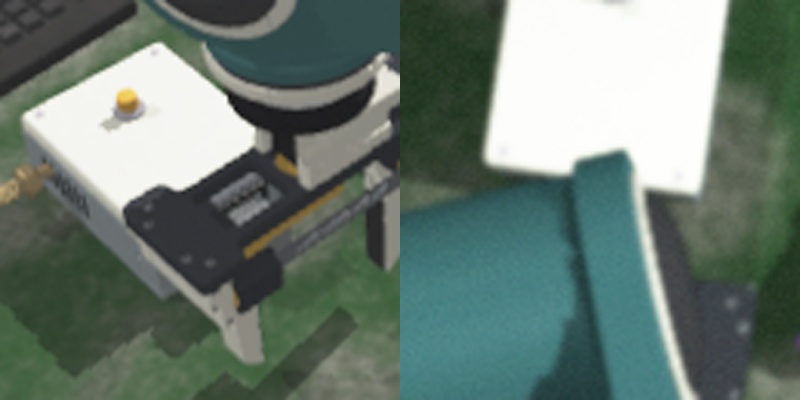

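Run:
```python
from h import *
movel(P(U,-185,0,40-OZ),v=200)
cv2.imwrite('pics/w3.png',read_camera('wrist'));a=read_camera('scene')
cv2.imwrite('pics/s3.png',cv2.resize(a[190:320,190:320],(600,600),interpolation=2));print(state()['clock'])
```

```text
24.3083
```

View pics/w3.png

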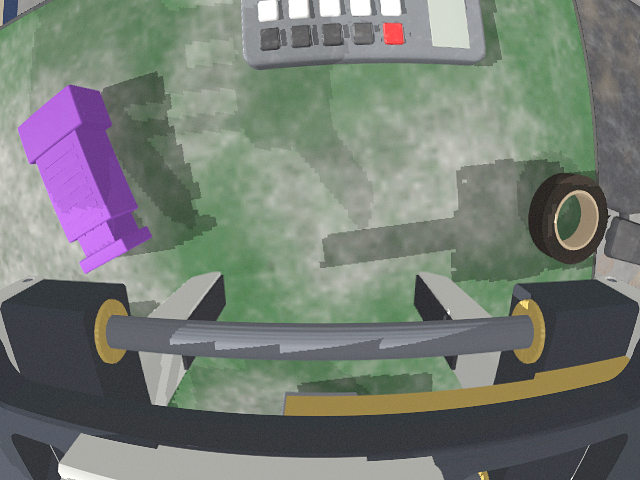

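View pics/s3.png

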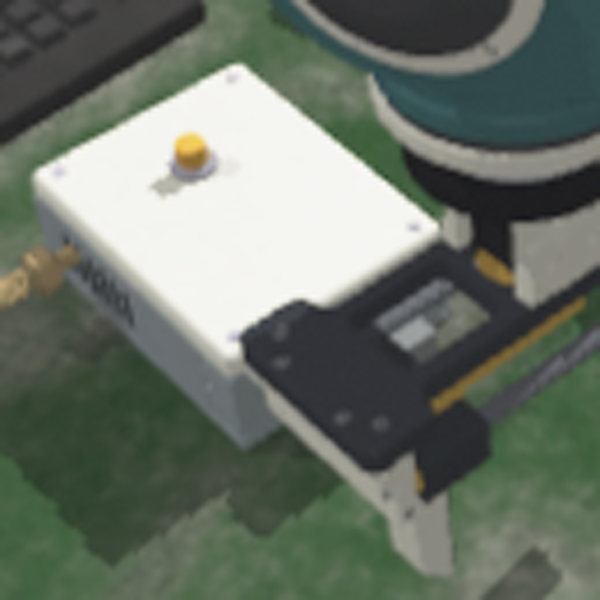

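Run:
```python
from h import *
movel(P(U,-210,0,150),v=250)
a=read_camera('scene');i=camera_info('scene')
b=cv2.resize(a[200:330,190:340],(750,650),interpolation=2)[:600]
R=lambda p,x0,x1,y0,y1,z:np.array([P(p,x0,y0,z),P(p,x1,y0,z),P(p,x1,y1,z),P(p,x0,y1,z)])
for X in(R(U,-97,-71,-24,24,42),R(U,-97,-97.01,-24,24,42)):
    cv2.polylines(b,[np.round((proj(i,X)-[190,200])*5+2).astype(int)],True,(255,0,255),1)
cv2.imwrite('pics/s4.png',b);print(state()['clock'])
for o in outline_of('cassette','scene'): print(o['conf'],o['at'],o['mask'].sum())
```

```text
25.1
0.92 [382.1, 276.4] 1424
0.7 [270.4, 267.5] 603
0.58 [332.9, 237.6] 901
```

View pics/s4.png

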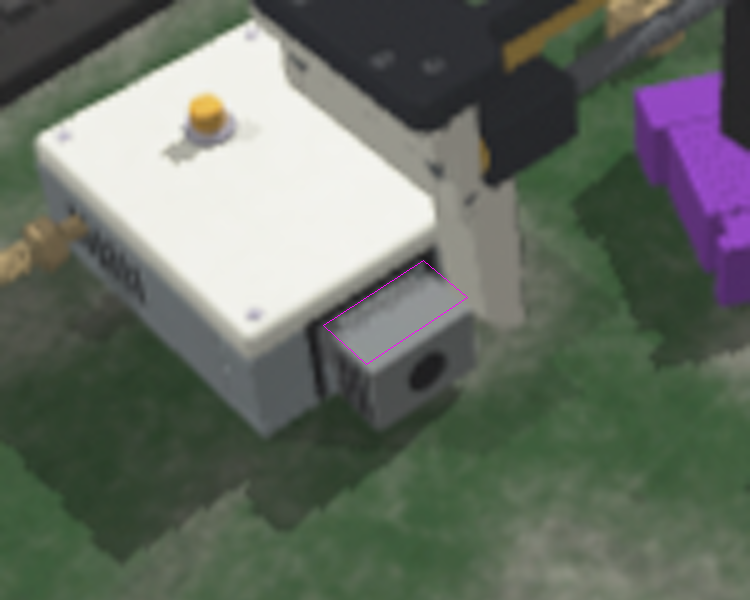

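The cassette has popped out about 31 mm. Its real front edge (crop (372,375)-(475,303)) lies ~3 mm further out than predicted and is laterally aligned, which agrees with the touch. Gripping the head now.

Run:
```python
from h import *
z=21-OZ
movel(P(U,-165,0,z),v=250);movel(P(U,-88.5,0,z),v=100)
hold(.1);f0=uf();grasp(4);hold(.1)
print(state()['gripper_width'],uf()-f0,loc(),state()['clock'])
```

```text
48.03707411298922 [-0.61825947 -0.56500594  0.11487786] [-8.84886136e+01  1.94561715e-02 -1.54863476e+01] 27.875
```

Run:
```python
from h import *
z=21-OZ
grasp(30);print(uf(),state()['gripper_width'])
r=movel(P(U,-190,0,z),v=80,until_force=20);print(r,uf(),loc(),state()['gripper_width'],state()['clock'])
```

```text
[-0.51544049 -0.04545157  0.17556762] 48.12523838594684
False [-0.36405014 -0.16371986 -1.15341838] [-1.89687020e+02 -1.84477915e-02 -1.55033350e+01] 47.76693962338878 29.5083
```

Run:
```python
from h import *
r=movel(P(U,-190,0,21-OZ-9),v=18,until_force=4);hold(.1);l=loc();print(r,l,uf(),state()['clock'])
open_gripper();hold(.1)
movel(P(U,-190,0,60-OZ),v=150)   # clear head top
a=read_camera('scene');print(state()['clock'])
b=cv2.resize(a[200:350,220:370],(600,600),interpolation=2);cv2.imwrite('pics/s5.png',b)
```

```text
True [-1.89982439e+02 -6.72721413e-02 -2.35740764e+01] [-0.75969546 -0.62386234  5.01165975] 30.0667
31.5667
```

View pics/s5.png

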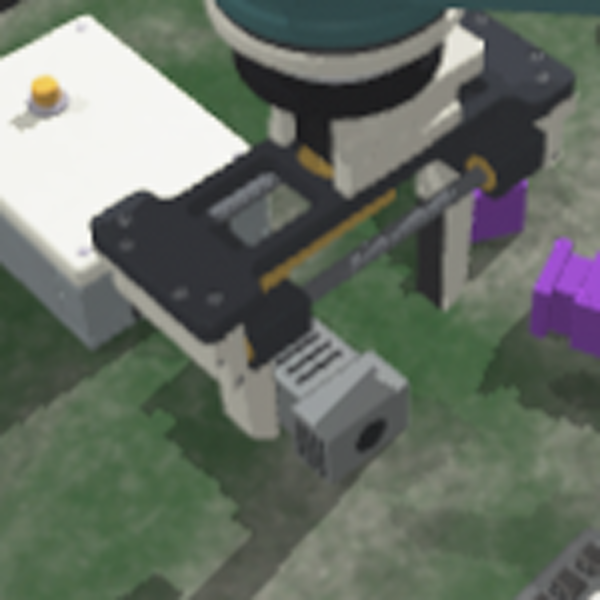

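It stands flat on the bench, front face with its hole at crop (372,435). I'll overlay the model to get its length position relative to the grip.

Run:
```python
from h import *
i=camera_info('scene');a=cv2.imread('pics/s5.png')
im=read_camera('scene');x0,y0=275,270
b=cv2.resize(im[y0:y0+60,x0:x0+70],(700,600),interpolation=2)
for ox,col in((-153,(255,0,255)),(-149,(0,255,255))):
    F=np.array([P(U,ox-50,s*24,zz) for s,zz in((-1,0),(1,0),(1,34),(-1,34))])
    cv2.polylines(b,[np.round((proj(i,F)-[x0,y0])*10+4.5).astype(int)],True,col,1)
cv2.imwrite('pics/s6.png',b)
```

```text
(no output)
```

View pics/s6.png

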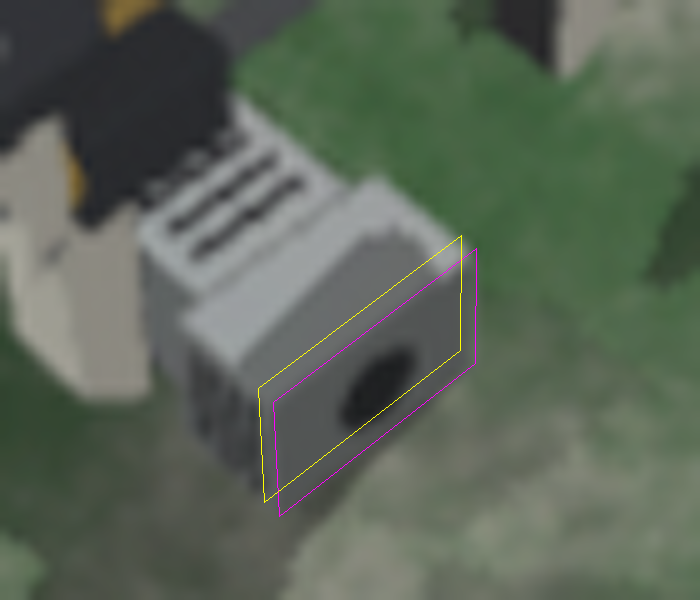

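```bash
cat >> h.py <<'E'
def fishp(i,X):
    Y=np.asarray(X,float)@i['R'].T+i['t'];r=np.hypot(Y[...,0],Y[...,1]);th=np.arctan2(r,Y[...,2]);K=i['camera_matrix']
    return K[:2,2]+K[0,0]*(th/r)[...,None]*Y[...,:2]
E
python3 - <<'E'
from h import *
movel(P(U,-150,0,62-OZ),v=150);hold(.1)
i=camera_info('wrist');im=read_camera('wrist')
cv2.imwrite('pics/w5.png',im);b=im.copy()
np.savez('w5.npz',R=i['R'],t=i['t'],K=i['camera_matrix'])
for ox,col in((-153,(255,0,255)),(-149,(0,255,255))):
  for zz in(0,34):
    F=np.array([P(U,ox+x,y,zz) for x,y in((-50,-24),(-50,24),(-24,24),(-24,18),(0,18),(0,-18),(-24,-18),(-24,-24))])
    cv2.polylines(b,[np.round(fishp(i,F)).astype(int)],True,col,1,cv2.LINE_AA)
cv2.imwrite('pics/w5o.png',b);print(state()['clock'])
E
```

```text
32.1833
```

View pics/w5o.png

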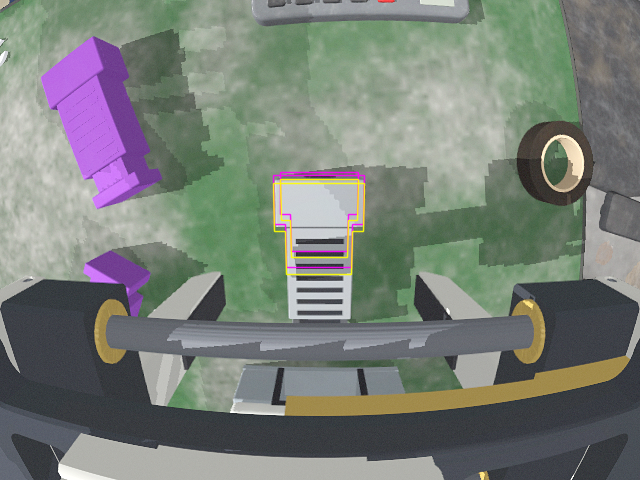

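Run:
```python
import cv2
a=cv2.imread('pics/w5.png')[160:290,250:390];b=cv2.imread('pics/w5o.png')[160:290,250:390]
import numpy as np
cv2.imwrite('pics/w5z.png',np.hstack([cv2.resize(x,(400,371),interpolation=2) for x in(a,b)]))
```

```text
(no output)
```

View pics/w5z.png

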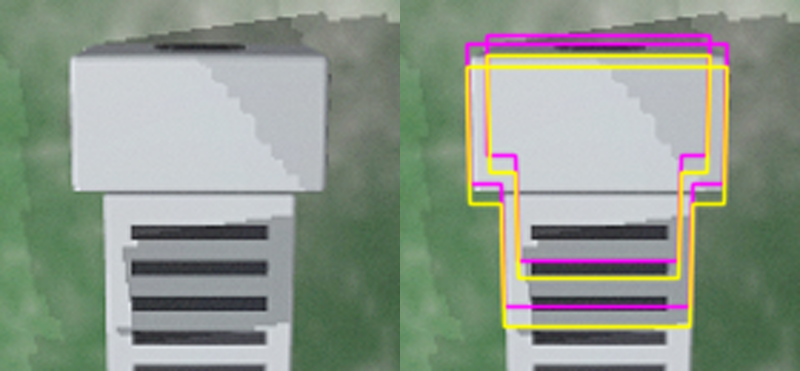

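Head top edge and step (crop rows 56 and 191) put the cassette origin at unit x ≈ -151, laterally within 0.5 mm. Regripping at the narrow body and carrying it over the tray.

Run:
```python
from h import *
movel(P(U,-147.5,.4,62-OZ),v=100)
movel(P(U,-147.5,.4,7-OZ),v=80,until_force=8)
print(loc());grasp(30);hold(.1);print(state()['gripper_width'],uf())
movel(P(U,-147.5,.4,90-OZ),v=120);print(state()['gripper_width'],uf(),state()['clock'])
move_pose(P(T,3.5,0,90-OZ),rotq(T[2]));hold(.1)
i=camera_info('wrist');im=read_camera('wrist');np.savez('w6.npz',R=i['R'],t=i['t'],K=i['camera_matrix'])
cv2.imwrite('pics/w6.png',im);b=im.copy()
def line(pts,col):
    pts=np.array(pts);s=np.concatenate([np.linspace(a,c,20) for a,c in zip(pts,np.roll(pts,-1,0))])
    cv2.polylines(b,[np.round(fishp(i,s)).astype(int)],True,col,1,cv2.LINE_AA)
line([P(T,x,y,40) for x,y in((-66,-62),(-66,62),(66,62),(66,-62))],(0,0,255))
line([P(T,x,y,40) for x,y in((-27,-62),(-66,-62),(-66,62),(-27,62),(-27,27),(-54,27),(-54,-27),(-27,-27))],(255,0,255))
line([P(T,x,y,0) for x,y in((-66,-62),(-66,62),(66,62),(66,-62))],(0,128,255))
cv2.imwrite('pics/w6o.png',b);print(state()['clock'],loc(T),state()['gripper_width'])
```

```text
[-147.22063849    0.49791118  -29.11883449]
35.791062141351254 [-0.45653364 -0.7139805   0.13665277]
35.86208458606956 [ 0.49699341 -0.33225193 -0.99327197] 35.1417
36.825 [ 3.14202195  0.92306654 53.57031902] 35.62082145680118
```

View pics/w6o.png

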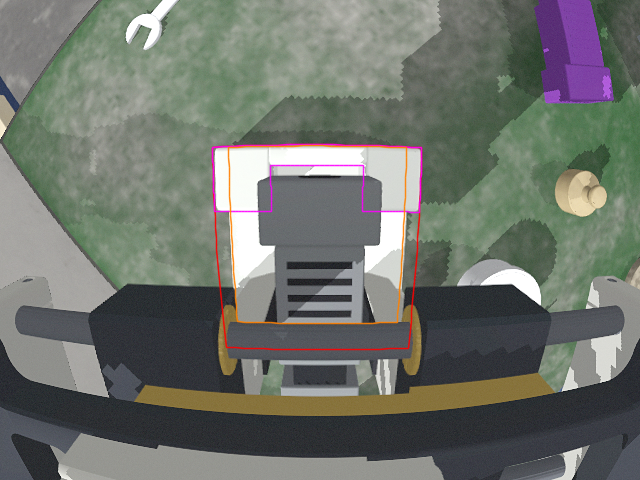

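View pics/w6.png

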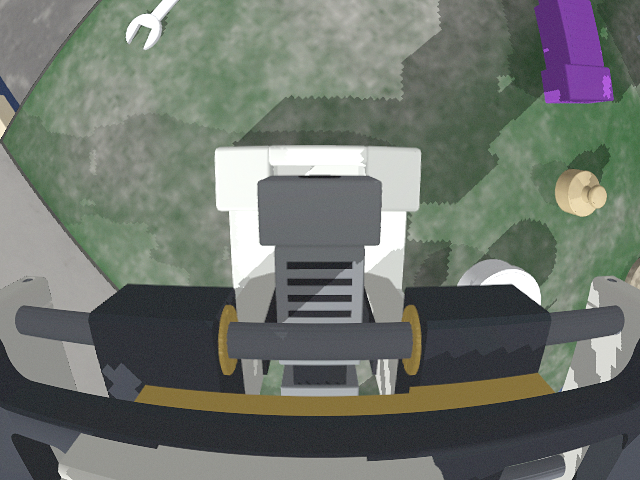

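The overlay matches the tray to about 1 px: front edge row 147, sides 216/421, pocket wall 166. The wide head is over the wide end. Lowering it under force watch.

Run:
```python
from h import *
movel(P(T,3.5,.4,56-OZ),v=100);hold(.1);f0=state()['wrist_force']
r=movel(P(T,3.5,.4,11.5-OZ),v=30,until_force=5);hold(.1)
print(r,loc(T),state()['wrist_force']-f0,state()['gripper_width'],state()['clock'])
```

```text
True [  3.50692857   0.40078426 -23.4938464 ] [0.89135678 0.11567223 5.65279302] 35.66911939038024 38.8417
```

Run:
```python
from h import *
open_gripper();hold(.1);movel(P(T,3.5,.4,100-OZ),v=120)
cv2.imwrite('pics/w7.png',read_camera('wrist'))
move_pose(P(T,-150,0,180),rotq(T[2]));hold(.1)
a=read_camera('scene');print(state()['clock'],state()['wrist_force'])
cv2.imwrite('pics/s7.png',a);cv2.imwrite('pics/s7z.png',cv2.resize(a[130:230,340:460],(720,600),interpolation=2))
```

```text
41.85 [-0.76518191  0.01413605 -0.98373809]
```

View pics/w7.png

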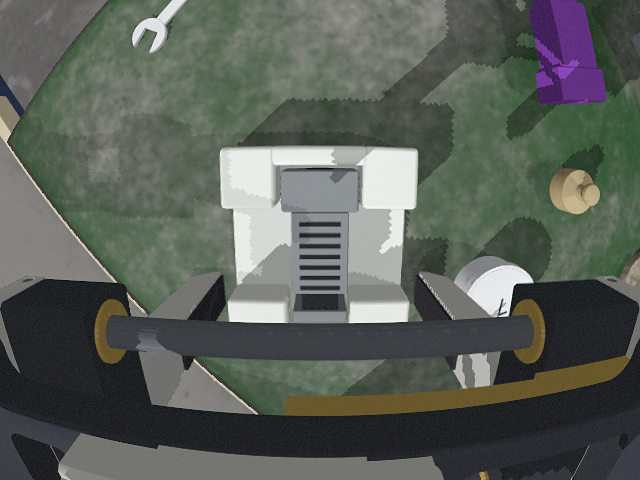

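View pics/s7z.png

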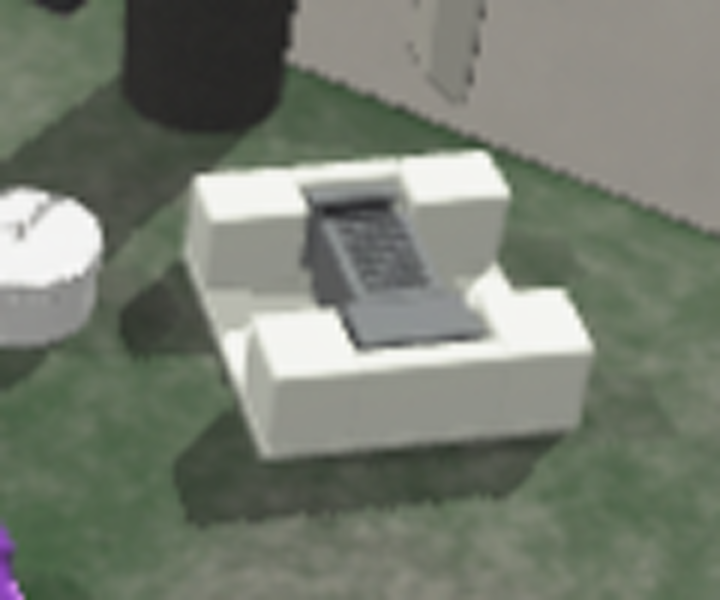

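View pics/s7.png

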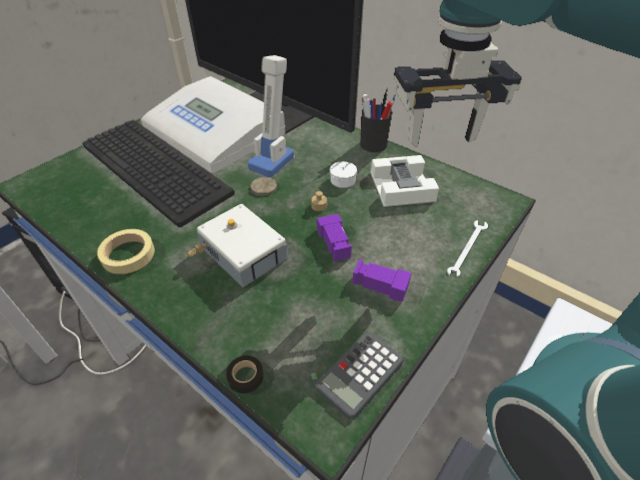

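The cassette lies flush in the nest with its head in the wide end (wrist (320,190), scene crop (415,315)). Weight (319,201), tin (343,174) and tape ring (245,373) stand where they were.

```bash
python3 -c "
from workcell import *
close_job()"
```

```text
the job is handed in; nothing more can be done
```

The grey cassette is out of the unit and lies flat in the return tray's nest, wide head in the wide end. I handed the job in at about 42 s of the 64 s allowed.

- **Release:** I pressed the face in about 8 mm. The steady force read about 6 N, less than the 10 N described, but the latch still let go and the cassette sprang out.
- **Set-down:** I gripped the head by its sides (48 mm, 30 N), pulled it about 100 mm straight out and set it flat on the bench before opening.
- **Tray:** I took it again round the narrow body (36 mm) and lowered it into the nest. It met the floor at the height I had predicted, with about 5 N of contact.

**Checks that disagreed:**
- **Finger length:** the fingertips really end about 36.5 mm short of the reported TCP. My first press only skimmed the cassette's top, so I measured the offset by touching the bench lightly and corrected all heights.
- **Unit position:** the camera fit put the cassette's face 3 mm or more too deep. I used touch and a later picture instead.

**Last checks:** the wrist and scene pictures show the cassette flush in the nest and the gripper clear of everything. The weight, tin and tape ring look unmoved in the scene picture; I judged that by eye, without measuring them again.

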